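Close up a projector lens barrel

TASK

Drop the middle-sized of the three lenses into the open lens barrel so that it lies flat on the seat at the bottom. Then set the retaining ring down on the barrel's mouth with its two ears in the gaps between the two claws, turn it clockwise (seen from above) until both ears are fully under the claws, and let go.

Things in the scene. Friction and masses are not known exactly. Their poses are not given: they have to be found in the camera images.
- lens_center (a point): Loose: middle-sized of three round lenses in aluminium cells, domed side up on the bench. A disc 50 mm across, 18 mm thick, lower edge chamfered 6 mm, about 70 g (the others: 78 and 28 mm across, as thick). The point is its centre, 9 mm over its underside; z up along its axis. Grip it across the rim.
- ring_grip (a point): Loose: dark steel retaining ring, 200 g, standing on its 9 mm high skirt (52 mm across at the foot). Above that a 96 mm flange, 6 mm thick, with two opposite ears along x, 16 mm wide, tips 68 mm from the axis. Grip bar over the top along x: 68 mm long, 14 mm thick, 32 to 60 mm over the underside. Point: on the axis in the bar, 45 mm over the underside (79 mm over the bench once seated); z up.
- barrel: Fixed upright aluminium lens barrel on a round plywood foot 176 mm across. Origin: on its axis at bench height; z up. Its mouth narrows as a cone to a bore 66 mm across with a flat seat 14 mm over the bench, in which the lens lies loosely (its centre then 23 mm over the bench). Two steel claws stand on its +x and -x sides; with the ring home, its x axis is parallel to the barrel's.
- barrel_mouth (a point): Centre of the barrel's mouth, 43 mm over the bench, 78 mm across; axes as the barrel. Claws on +x and -x, 33 mm wide: posts 77 mm out, lips reaching in to 57 mm, tops 65 mm over the bench (keep opening fingers off them). Lips slope 3 to 8 mm over seated ears. Lower the ring with its x axis 35 to 140 degrees counter-clockwise of the barrel's; stops halt it 5 degrees past home.

How it is judged:
By the outcome, as a careful person would: the job done as asked, in the order asked, and still so for the second after the job is handed in, with the robot touching nothing.
It also fails if it takes over 45 s, if anything falls off the work surface, if the arm or the gripper's body presses on something with over 40 N, if the wrist force passes 120 N, or if a joint passes its speed limit or range.

ROBOT

A 6-joint arm with a two-finger parallel gripper is mounted at the origin on the work surface. World frame = base frame: x ahead of the robot, y to its left, z up, the work surface at z = 0. Lengths are in m, angles in rad, forces in N, time in s.
With the tool pointing down it reaches from about 0.325 to 0.9 m from the base axis. Payload 6.1 kg.
Tool frame: the origin (TCP) lies on the centre line of the jaws, within the pads' length; the fingertips stand 17 mm ahead of it and the grasp point (between the pads) lies 2 mm behind it; z points along the fingers, y is the line along which they close (so a half turn about z gives the same grasp; the last joint's range is limited). The gripper opens to 87 mm and grips with 3 to 60 N. Pads are 19 mm wide; open, the fingers measure 117 mm over their backs; the gripper's body (75 mm by 190 mm) begins 51 mm behind the grasp point.
Start: joints at [1.11, 0.22, 1.526, -0, 1.395, -0.126], TCP at [0.205, 0.59, 0.24] pointing down, gripper open.
Joint ranges: [-2.98, 2.98], [-0.91, 2.08], [0.09, 2.57], [-1.24, 4.39], [0.2, 2.65], [-2.68, 2.68]. Speed limits (rad/s): [2.57, 2.57, 3.01, 3.14, 3.14, 3.14].

INTERFACE

Orientations are given as a rotation vector (axis times angle).
In Python, from station import bot gives the robot as it stands. The module is installed in compiled form; this text tells all that it offers.
- The arm moves only by the tool play_rows, never from a script. Its argument "deltas" is a list of rows, each an object with "dp": the shift along the world's x, y, z in m, a list of three; "rot": the turn, a rotation vector about the world's x, y, z in degrees, a list of three; "jaw": the closure, from -1 (fully open) to 1 (shut). A call has 1 to 8 rows; each row is the pose to reach, as a shift and turn from the pose commanded when the call began; what a row does not reach only later rows make up. A row lasts 1/10 s, in which the tool goes at most 50 mm and 8.59 degrees, less where a joint would pass 70% of its speed; a pose out of reach is approached as far as the arm can. A call with a gripper value outside its range is refused whole. The fingers move at their own pace and stop on an object; the grip force is fixed at half the most. Time passes only in rows, so rows that repeat a pose let the fingers close. It gives the time, the measured TCP pose, the force, the opening and the grip force at its end, in the units of the state.
- bot.get_obs(): the state, without advancing time (a new reading comes with each control period).
- bot.grab_frame(name): name is "side" or "top" or "wrist"; returns (picture, depth): 400x640x3 uint8, red, green, blue; 400x640 float32, m along the optical axis (not along the pixel's ray), 0 where there is no reading.
- bot.camera_info(name): a dict with "fx", "fy", "cx", "cy" (pixels), "position" and "attitude" of the camera in the world; the wrist camera has in their place "T_tool_cam" (4x4, takes a point from camera to tool coordinates, whose origin is the TCP and whose axes are the flange's). Camera axes: x right, y down, z forward; pixel columns grow to the right and rows downward; lengths in m; the calibration is good to about 2 mm. A picture is of the moment at which its call begins: read the wrist's pose just before it. camera_info takes no time and is no camera call.
- bot.hand_in(): hands the job in; it is judged then, once.
Trained networks look in the newest picture that a camera, given by its name, has taken for a name from the list of things; names that differ only in an ending like _2 or _b are one class to them, and where a whole thing is asked for, a point or a joint stands for the part that bears it (a point fixed in the world has none). Each returns a list of dicts, best first, with "score" (0 to 1); they miss things now and then, are a little off and sometimes report something else, mostly with a low value. They report only what shows in the picture. A call takes as long as a camera call.
- bot.look_for(camera, thing): "box" ([left, top, right, bottom] in pixels, round what is visible of it).
- bot.masks_of(camera, thing): "mask" (400x640 bool, what is visible of it) and "box" ([left, top, right, bottom] in pixels, round what is visible of it).
- bot.tip_of(camera, thing): "point" ([row, column] in pixels: a listed point, or the origin of a listed thing).
The state is a dict: "time": time; "joints": joint angles; "joint_vel": joint speeds; "joint_efforts": joint torques, N m; "tcp_pos": TCP position; "tcp_rot": TCP orientation; "ft_force": force on the tool from outside, world axes, zero at the start; "ft_torque": the same for the moment, N m; "width": finger opening in m; "grasp_force": force on a finger pad.
Only numpy, scipy, OpenCV 4.12 (cv2) and the standard library are available. Lean on these libraries where they do the work, as an engineer would, in place of code of your own. Each camera call takes 0.05 s, during which the arm holds its last target. There are 200 camera calls.

## Working session

There is one attempt and no reset: what is moved stays moved. The work goes in short steps, Python scripts to look and compute and a tool call to move; the robot and the scene stay as the last step left them, time stands still between calls to the robot, and variables do not carry over. Pictures are saved under pics/ and viewed, at most 10 in all, crops included, and the job is handed in when it is done.

Besides the shell and the picture viewer there is one more tool, called after ">>>" in YAML: its name, and indented under it one key for each argument. play_rows: Moves the arm, as the interface text tells. Its arguments: {"type":"object","properties":{"deltas":{"type":"array"}},"required":["deltas"]}

```bash
mkdir -p pics
cat > h.py <<'E'
import numpy as np, cv2
from scipy.spatial.transform import Rotation as R
from station import bot
def T(name,obs=None):
    c=bot.camera_info(name)
    M=np.eye(4)
    if name=="wrist":
        o=obs or bot.get_obs()
        M[:3,:3]=R.from_rotvec(o["tcp_rot"]).as_matrix(); M[:3,3]=o["tcp_pos"]
        return M@np.array(c["T_tool_cam"])
    a=np.array(c["attitude"],float)
    M[:3,:3]=a if a.shape==(3,3) else R.from_rotvec(a).as_matrix()
    M[:3,3]=c["position"]; return M
def cloud(name,depth,M):
    c=bot.camera_info(name)
    v,u=np.mgrid[:depth.shape[0],:depth.shape[1]]
    P=np.stack([(u-c["cx"])/c["fx"]*depth,(v-c["cy"])/c["fy"]*depth,depth],-1)
    W=P@M[:3,:3].T+M[:3,3]; W[depth<=0]=np.nan
    return W
def grab(name,f=None):
    o=bot.get_obs(); M=T(name,o); im,d=bot.grab_frame(name)
    if f: cv2.imwrite("pics/"+f,im[:,:,::-1])
    return im,d,cloud(name,d,M)
E
python3 - <<'E'
from h import *
print(bot.camera_info("top")); print(bot.camera_info("wrist")); print(bot.get_obs())
im,d,W=grab("top","top1.png")
for t in ["lens_center","ring_grip","barrel","barrel_mouth"]:
    for r in bot.tip_of("top",t)[:3]:
        v,u=map(int,np.round(r["point"])); print(t,r["score"],v,u,W[v,u])
    for r in bot.masks_of("top",t)[:3]:
        m=r["mask"]; print("  mask",r["score"],r["box"],m.sum(),np.nanmedian(W[m],0))
E
```

```text
{'fx': 437.2144346859341, 'fy': 437.2144346859341, 'cx': 315.8177834507643, 'cy': 197.24791080134884, 'position': array([ 0.44500473, -0.01015072,  0.98967828]), 'attitude': array([-2.2149552 ,  2.17618705, -0.07705958])}
{'fx': 313.2812694194162, 'fy': 313.2812694194162, 'cx': 318.6683916591251, 'cy': 200.98647941521958, 'T_tool_cam': array([[-1.04994311e-04, -9.52166910e-01, -3.05578410e-01,
         8.37974971e-02],
       [ 9.99999793e-01, -2.93943516e-04,  5.72321194e-04,
         6.36109971e-04],
       [-6.34768095e-04, -3.05578286e-01,  9.52166744e-01,
        -1.46914618e-01],
       [ 0.00000000e+00,  0.00000000e+00,  0.00000000e+00,
         1.00000000e+00]])}
{'time': 0.0, 'joints': array([ 1.10989453e+00,  2.21222875e-01,  1.52758434e+00, -1.77365746e-06,
        1.39470421e+00, -1.26100329e-01]), 'joint_vel': array([-9.71051372e-04, -3.98529773e-04, -6.17104207e-05, -1.13281273e-03,
       -1.57387516e-03, -4.55229903e-04]), 'joint_efforts': array([-1.07983742e-03, -4.94601452e+01, -3.87374246e+01,  6.99139293e-02,
        5.70381980e-02, -1.96998653e-04]), 'tcp_pos': a
[... 206 characters left out ...]
, -0.00235599, -0.03708459]), 'grasp_force': 0.0, 'width': 0.08732083393391168}
lens_center 0.9 189 158 [0.51563418 0.33108571 0.01890572]
  mask 0.83 [143.4, 178.7, 165.9, 205.0] 421 [0.51553095 0.33992757 0.01679049]
ring_grip 0.71 205 474 [ 0.49055556 -0.35673168  0.06098052]
  mask 0.75 [448.3, 175.4, 488.4, 233.8] 1396 [ 0.48843493 -0.3529158   0.01641443]
barrel 0.7 171 285 [0.56160921 0.05074274 0.01394251]
  mask 0.7 [248.5, 126.9, 325.0, 209.2] 4783 [0.55884625 0.04733525 0.01218539]
barrel_mouth 0.73 170 288 [0.56429328 0.04420758 0.01144553]
barrel_mouth 0.59 172 287 [0.55948018 0.04623413 0.01358971]
  mask 0.74 [246.7, 131.0, 325.5, 211.8] 4768 [0.55879505 0.04726895 0.01221214]
```

View pics/top1.png

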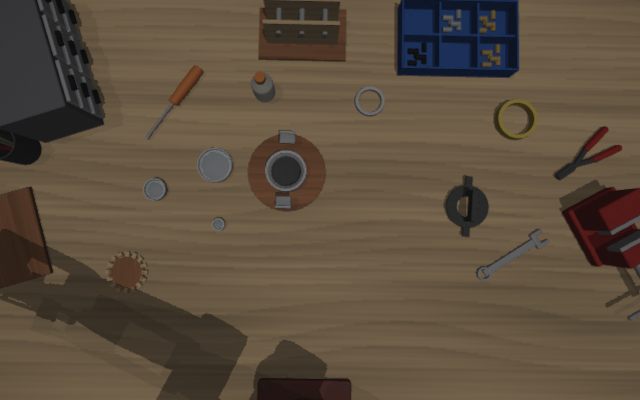

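The medium lens is at (155,189), the large one at (215,165) and the small one at (218,224). The barrel is at (286,172) with its claws up and down in the picture, and the ring is at (467,206) with its bar nearly vertical. Next I'll fit their poses from the depth.

Run:
```python
from h import *
im,d,W=grab("top")
def sel(x0,x1,y0,y1,z0,z1):
    v=W.reshape(-1,3); m=(v[:,0]>x0)&(v[:,0]<x1)&(v[:,1]>y0)&(v[:,1]<y1)&(v[:,2]>z0)&(v[:,2]<z1); return v[m]
def circ(p): (c,r)=cv2.minEnclosingCircle(p[:,:2].astype(np.float32)); return c,r,len(p),np.median(p[:,2])
print("lens",circ(sel(.46,.57,.30,.385,.01,.04)))
c=sel(.45,.68,-.06,.15,.055,.1); print("claws",len(c))
a=c[c[:,0]>.56];b=c[c[:,0]<.56]
for q in (a,b): print(cv2.minAreaRect(q[:,:2].astype(np.float32)),q.mean(0))
b_=sel(.45,.68,-.06,.15,.036,.05);print("mouth z pts",circ(b_))
k=sel(.40,.58,-.45,-.27,.045,.08);print("bar",cv2.minAreaRect(k[:,:2].astype(np.float32)),k.mean(0),k[:,2].max())
k=sel(.40,.58,-.45,-.27,.006,.03);print("flange",circ(k))
print("bench",np.median(sel(.3,.4,-.3,.0,-.05,.05),0))
```

```text
lens ((0.5157131552696228, 0.3408401608467102), 0.025462796911597252, 416, np.float64(0.016816343896915553))
claws 405
((0.629023551940918, 0.04608859866857529), (0.02540590800344944, 0.03216187283396721), 0.8362667560577393) [0.62931197 0.04578147 0.06216358]
((0.48965662717819214, 0.05176776647567749), (0.025897158309817314, 0.032577890902757645), 0.9612224698066711) [0.48944489 0.05130496 0.06211176]
mouth z pts ((0.5667295455932617, 0.045748136937618256), 0.0525832436978817, 581, np.float64(0.04262624205359189))
bar ((0.4895502030849457, -0.3572719097137451), (0.015532608143985271, 0.06703930348157883), 86.51544952392578) [ 0.48943936 -0.35544823  0.05846229] 0.06497642459370778
flange ((0.5029029846191406, -0.3615213632583618), 0.0953553318977356, 1055, np.float64(0.015701263768708174))
bench [ 0.34969337 -0.15019321  0.0006796 ]
```

>>> play_rows:
  deltas:
    - {"dp": [0.311,-0.249,-0.08],"rot": [0,0,0],"jaw": -1}
    - {"dp": [0.311,-0.249,-0.08],"rot": [0,0,0],"jaw": -1}
    - {"dp": [0.311,-0.249,-0.08],"rot": [0,0,0],"jaw": -1}
    - {"dp": [0.311,-0.249,-0.08],"rot": [0,0,0],"jaw": -1}
    - {"dp": [0.311,-0.249,-0.08],"rot": [0,0,0],"jaw": -1}
    - {"dp": [0.311,-0.249,-0.08],"rot": [0,0,0],"jaw": -1}
    - {"dp": [0.311,-0.249,-0.08],"rot": [0,0,0],"jaw": -1}
    - {"dp": [0.311,-0.249,-0.08],"rot": [0,0,0],"jaw": -1}

```text
time: 1.3
tcp_pos: [0.513, 0.3438, 0.1607]
tcp_rot: [0.523, 3.097, 0.001]
ft_force: [1.2, 0.1, -0.1]
width: 0.0869
grasp_force: 0.0
```

>>> play_rows:
  deltas:
    - {"dp": [0,0,0],"rot": [0,0,0],"jaw": -1}
    - {"dp": [0,0,0],"rot": [0,0,0],"jaw": -1}

```text
time: 1.5
tcp_pos: [0.5121, 0.3441, 0.1603]
tcp_rot: [-0.528, -3.096, 0.001]
ft_force: [-0.3, 0.7, -0.6]
width: 0.0867
grasp_force: 0.0
```

Run:
```python
from h import *
im,d,W=grab("wrist","w1.png")
o=bot.get_obs();print(o["tcp_pos"],o["tcp_rot"],o["time"])
for r in bot.masks_of("wrist","lens_center")[:2]:
    p=W[r["mask"]]; p=p[p[:,2]>.008]; print(r["score"],r["box"],cv2.minEnclosingCircle(p[:,:2].astype(np.float32)),np.nanmedian(p,0))
for r in bot.tip_of("wrist","lens_center")[:2]:
    v,u=map(int,r["point"]);print(r,W[v,u])
```

```text
[0.51138366 0.34511897 0.16070114] [-5.24934567e-01 -3.09670489e+00 -1.72222755e-04] 1.55
0.66 [290.8, 165.8, 340.8, 220.4] ((0.5151269435882568, 0.34225451946258545), 0.025241956114768982) [0.51383627 0.34265617 0.01784408]
{'point': [193.6, 315.8], 'score': 0.83} [0.51172843 0.34124923 0.01874435]
```

View pics/w1.png

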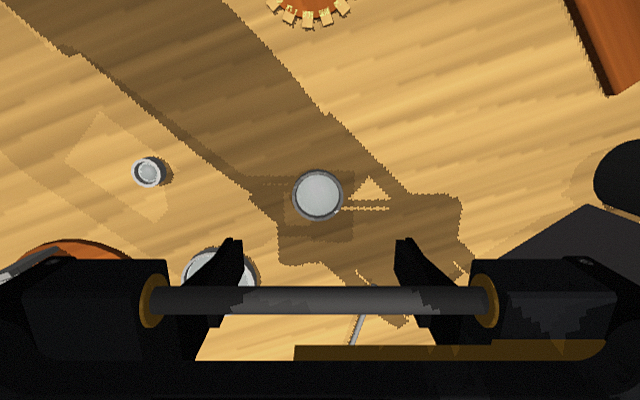

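The lens sits centred between the fingers at (318,195), and the neighbouring lenses are clear. I'll descend now.

>>> play_rows:
  deltas:
    - {"dp": [0.003,-0.002,-0.05],"rot": [0,0,0],"jaw": -1}
    - {"dp": [0.003,-0.002,-0.1],"rot": [0,0,0],"jaw": -1}
    - {"dp": [0.003,-0.002,-0.12],"rot": [0,0,0],"jaw": -1}
    - {"dp": [0.003,-0.002,-0.135],"rot": [0,0,0],"jaw": -1}
    - {"dp": [0.003,-0.002,-0.135],"rot": [0,0,0],"jaw": 1}
    - {"dp": [0.003,-0.002,-0.135],"rot": [0,0,0],"jaw": 1}
    - {"dp": [0.003,-0.002,-0.135],"rot": [0,0,0],"jaw": 1}
    - {"dp": [0.003,-0.002,-0.135],"rot": [0,0,0],"jaw": 1}

```text
time: 2.45
tcp_pos: [0.5158, 0.344, 0.0279]
tcp_rot: [0.523, 3.095, 0.003]
ft_force: [-0.5, -0.1, -0.7]
width: 0.0628
grasp_force: 0.0
```

>>> play_rows:
  deltas:
    - {"dp": [0,0,0],"rot": [0,0,0],"jaw": 1}
    - {"dp": [0,0,0],"rot": [0,0,0],"jaw": 1}
    - {"dp": [0,0,0],"rot": [0,0,0],"jaw": 1}

```text
time: 2.75
tcp_pos: [0.515, 0.3433, 0.0267]
tcp_rot: [0.523, 3.097, 0.001]
ft_force: [-0.8, -1.0, 5.6]
width: 0.0488
grasp_force: 30.0
```

>>> play_rows:
  deltas:
    - {"dp": [0,0,0.04],"rot": [0,0,0],"jaw": 1}
    - {"dp": [0,0,0.08],"rot": [0,0,0],"jaw": 1}
    - {"dp": [0.007,-0.04,0.11],"rot": [0,0,6],"jaw": 1}
    - {"dp": [0.014,-0.085,0.13],"rot": [0,0,12],"jaw": 1}
    - {"dp": [0.02,-0.13,0.13],"rot": [0,0,17],"jaw": 1}
    - {"dp": [0.027,-0.175,0.13],"rot": [0,0,17],"jaw": 1}
    - {"dp": [0.033,-0.22,0.13],"rot": [0,0,17],"jaw": 1}
    - {"dp": [0.038,-0.255,0.13],"rot": [0,0,17],"jaw": 1}

```text
time: 3.55
tcp_pos: [0.5523, 0.0857, 0.1556]
tcp_rot: [-0.061, -3.141, 0.001]
ft_force: [0.6, 0.1, -1.8]
width: 0.0486
grasp_force: 30.0
```

>>> play_rows:
  deltas:
    - {"dp": [0.004,-0.025,0],"rot": [0,0,0],"jaw": 1}
    - {"dp": [0.006,-0.039,0],"rot": [0,0,0],"jaw": 1}
    - {"dp": [0.006,-0.039,0],"rot": [0,0,0],"jaw": 1}
    - {"dp": [0.006,-0.039,0],"rot": [0,0,0],"jaw": 1}

```text
time: 3.95
tcp_pos: [0.5583, 0.0499, 0.1555]
tcp_rot: [-0.06, -3.14, -0.001]
ft_force: [-0.0, 0.3, -1.5]
width: 0.0485
grasp_force: 30.0
```

Run:
```python
from h import *
im,d,W=grab("wrist","w2.png")
o=bot.get_obs();print(o["tcp_pos"],R.from_rotvec(o["tcp_rot"]).as_matrix()[:,1],o["width"],o["grasp_force"])
im,d,W=grab("top","t2.png")
# mouth circle by Hough-free: print wrist cloud claws
im,d,W=grab("wrist"); v=W.reshape(-1,3)
c=v[(v[:,2]>.058)&(v[:,2]<.068)&(np.hypot(v[:,0]-.559,v[:,1]-.049)<.09)]
for q in (c[c[:,0]>.56],c[c[:,0]<.56]):
    if len(q)>5: print(len(q),cv2.minAreaRect(q[:,:2].astype(np.float32)),q.mean(0))
m=v[(v[:,2]>.039)&(v[:,2]<.046)&(np.hypot(v[:,0]-.559,v[:,1]-.049)<.06)]
print("mouth",len(m),m.min(0),m.max(0))
f=v[(v[:,2]>.004)&(v[:,2]<.03)&(np.hypot(v[:,0]-.559,v[:,1]-.049)<.1)&(np.hypot(v[:,0]-.559,v[:,1]-.049)>.06)]
print("foot",len(f),f.min(0),f.max(0),cv2.minEnclosingCircle(f[:,:2].astype(np.float32)))
```

```text
[0.55823013 0.05032187 0.15558156] [3.74688092e-02 9.99297611e-01 6.10310102e-04] 0.04860681177233884 29.99982386827469
1551 ((0.48989492654800415, 0.05226530134677887), (0.03298189863562584, 0.02606774866580963), 89.96895599365234) [0.48944972 0.0520338  0.06306055]
mouth 2244 [0.51488671 0.00501765 0.03900233] [0.58721876 0.09405589 0.04599332]
foot 9055 [ 0.47230434 -0.03743931  0.0040708 ] [0.61812896 0.14011212 0.02597405] ((0.5608855485916138, 0.05399516597390175), 0.09229718893766403)
```

View pics/w2.png

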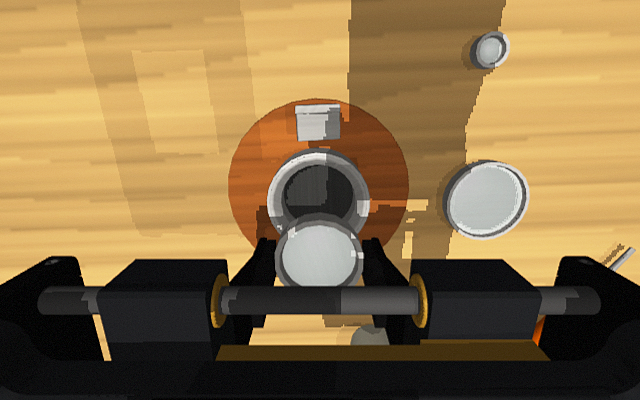

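The lens is held level over the barrel, whose mouth is at (318,195) with the near claw at (318,122). I'll lower to just above the rim and release.

>>> play_rows:
  deltas:
    - {"dp": [0.001,0,-0.04],"rot": [0,0,0],"jaw": 1}
    - {"dp": [0.001,0,-0.07],"rot": [0,0,0],"jaw": 1}
    - {"dp": [0.001,0,-0.085],"rot": [0,0,0],"jaw": 1}
    - {"dp": [0.001,0,-0.0925],"rot": [0,0,0],"jaw": 1}
    - {"dp": [0.001,0,-0.0925],"rot": [0,0,0],"jaw": 1}
    - {"dp": [0.001,0,-0.0925],"rot": [0,0,0],"jaw": -1}
    - {"dp": [0.001,0,-0.0925],"rot": [0,0,0],"jaw": -1}
    - {"dp": [0.001,0,-0.0925],"rot": [0,0,0],"jaw": -1}

```text
time: 4.9
tcp_pos: [0.5607, 0.0491, 0.0648]
tcp_rot: [0.06, 3.138, -0.0]
ft_force: [-0.1, 0.8, 0.5]
width: 0.0652
grasp_force: 0.0
```

>>> play_rows:
  deltas:
    - {"dp": [0,0,0.02],"rot": [0,0,0],"jaw": -1}
    - {"dp": [0,0,0.06],"rot": [0,0,0],"jaw": -1}
    - {"dp": [0,0,0.11],"rot": [0,0,0],"jaw": -1}
    - {"dp": [0,-0.04,0.12],"rot": [0,0,0],"jaw": -1}
    - {"dp": [0,-0.09,0.12],"rot": [0,0,-8],"jaw": -1}
    - {"dp": [-0.01,-0.14,0.12],"rot": [0,0,-16],"jaw": -1}
    - {"dp": [-0.02,-0.185,0.12],"rot": [0,0,-24],"jaw": -1}
    - {"dp": [-0.03,-0.23,0.12],"rot": [0,0,-32],"jaw": -1}

```text
time: 5.7
tcp_pos: [0.5292, -0.1829, 0.1844]
tcp_rot: [0.932, 2.998, -0.001]
ft_force: [1.0, -1.0, -0.2]
width: 0.0871
grasp_force: 0.0
```

Run:
```python
from h import *
im,d,W=grab("top")
c=im[120:222,236:338]; cv2.imwrite("pics/t3.png",cv2.resize(c,None,fx=5,fy=5)[:,:,::-1])
o=bot.get_obs();print(o["tcp_pos"],R.from_rotvec(o["tcp_rot"]).as_matrix()[:,1],o["joints"])
v=W.reshape(-1,3); r=np.hypot(v[:,0]-.5594,v[:,1]-.05)
p=v[r<.028]; print(len(p),np.percentile(p[:,2],[2,25,50,75,98]))
q=p[(p[:,2]>.02)]; A=np.c_[q[:,:2]-[.5594,.05],np.ones(len(q))];print(len(q),np.linalg.lstsq(A,q[:,2],rcond=None)[0])
```

```text
[ 0.52781156 -0.18946681  0.18455216] [ 0.57546949  0.81781325 -0.00404298] [-0.48261519  0.11149287  1.75540581 -0.00472675  1.27135592 -1.43884875]
499 [0.01231969 0.02755721 0.03036167 0.03241533 0.03562949]
403 [0.00516277 0.00255101 0.03107566]
```

View pics/t3.png

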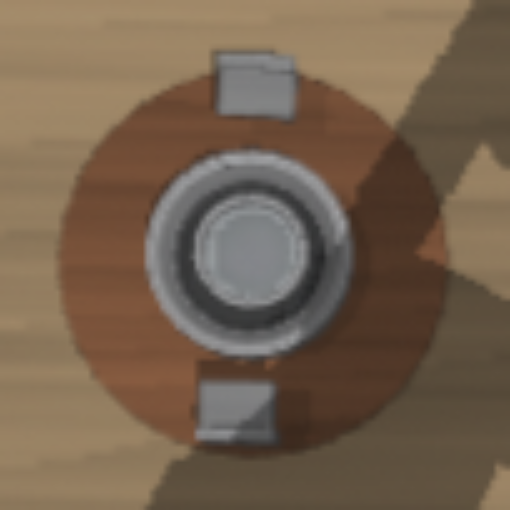

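The lens lies flat and centred in the bore, with its plane fit level at about 31 mm. Now for the ring.

>>> play_rows:
  deltas:
    - {"dp": [-0.005,-0.025,0],"rot": [0,0,-8.5],"jaw": -1}
    - {"dp": [-0.01,-0.05,0],"rot": [0,0,-17],"jaw": -1}
    - {"dp": [-0.015,-0.075,0],"rot": [0,0,-25.5],"jaw": -1}
    - {"dp": [-0.02,-0.1,0],"rot": [0,0,-34],"jaw": -1}
    - {"dp": [-0.025,-0.125,0],"rot": [0,0,-42.5],"jaw": -1}
    - {"dp": [-0.03,-0.15,0],"rot": [0,0,-51],"jaw": -1}
    - {"dp": [-0.035,-0.17,0],"rot": [0,0,-59.5],"jaw": -1}
    - {"dp": [-0.039,-0.175,0],"rot": [0,0,-68],"jaw": -1}

```text
time: 6.55
tcp_pos: [0.4903, -0.3581, 0.1842]
tcp_rot: [2.45, 1.963, -0.0]
ft_force: [0.4, 0.2, -0.1]
width: 0.0871
grasp_force: 0.0
```

>>> play_rows:
  deltas:
    - {"dp": [0,0,0],"rot": [0,0,-8.5],"jaw": -1}
    - {"dp": [0,0,0],"rot": [0,0,-17],"jaw": -1}
    - {"dp": [0,0,0],"rot": [0,0,-25.5],"jaw": -1}
    - {"dp": [0,0,0],"rot": [0,0,-34],"jaw": -1}
    - {"dp": [0,0,0],"rot": [0,0,-42.5],"jaw": -1}
    - {"dp": [0,0,0],"rot": [0,0,-51],"jaw": -1}
    - {"dp": [0,0,0],"rot": [0,0,-59.5],"jaw": -1}
    - {"dp": [0,0,0],"rot": [0,0,-68],"jaw": -1}

```text
time: 7.35
tcp_pos: [0.4908, -0.3559, 0.1841]
tcp_rot: [3.13, 0.26, 0.001]
ft_force: [-0.7, 0.4, 0.1]
width: 0.087
grasp_force: 0.0
```

>>> play_rows:
  deltas:
    - {"dp": [0,0,0],"rot": [0,0,-8.5],"jaw": -1}
    - {"dp": [0,0,0],"rot": [0,0,-12],"jaw": -1}
    - {"dp": [0,0,0],"rot": [0,0,-12],"jaw": -1}
    - {"dp": [0,0,0],"rot": [0,0,-12],"jaw": -1}

```text
time: 7.75
tcp_pos: [0.4907, -0.3558, 0.1838]
tcp_rot: [3.141, -0.056, 0.001]
ft_force: [-1.0, 1.0, -0.8]
width: 0.0871
grasp_force: 0.0
```

Run:
```python
from h import *
im,d,W=grab("wrist","w4.png")
o=bot.get_obs();y=R.from_rotvec(o["tcp_rot"]).as_matrix()[:,1];print(o["tcp_pos"],np.degrees(np.arctan2(y[1],y[0])),o["joints"])
v=W.reshape(-1,3); v=v[np.hypot(v[:,0]-.4895,v[:,1]+.357)<.075]
b=v[(v[:,2]>.055)&(v[:,2]<.068)]; print("bar",len(b),cv2.minAreaRect(b[:,:2].astype(np.float32)),b.mean(0))
f=v[(v[:,2]>.011)&(v[:,2]<.019)]; print("flange",f.min(0),f.max(0))
vx,vy,_,_=cv2.fitLine(f[np.hypot(f[:,0]-.4895,f[:,1]+.357)>.054][:,:2].astype(np.float32),cv2.DIST_L2,0,.01,.01).ravel();print("ears deg",np.degrees(np.arctan2(vy,vx)))
```

```text
[ 0.49064977 -0.3558284   0.18367904] -92.07270172228651 [-7.57516603e-01  2.19456140e-01  1.63479622e+00  3.10093771e-05
  1.28678192e+00  8.49446436e-01]
bar 1104 ((0.4915492534637451, -0.35685914754867554), (0.014013497158885002, 0.06750138849020004), 86.42427825927734) [ 0.4930494  -0.35692143  0.06134296]
flange [ 0.42388395 -0.40370303  0.01152335] [ 0.55925812 -0.30958909  0.01892163]
ears deg -3.493899
```

View pics/w4.png

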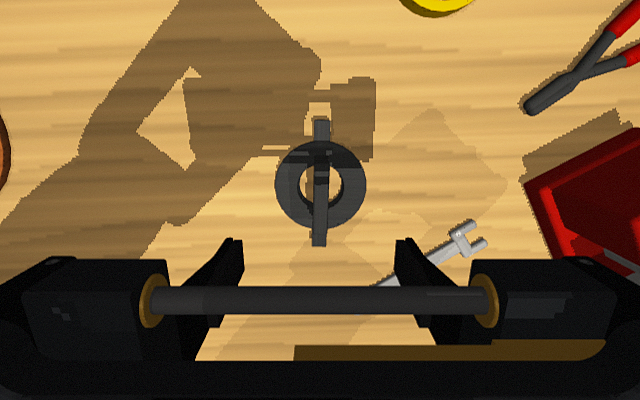

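The ring is in line between the fingers at (320,185). I'll correct the yaw by -1.5°, descend and grip.

>>> play_rows:
  deltas:
    - {"dp": [0.001,-0.001,-0.05],"rot": [0,0,-1.5],"jaw": -1}
    - {"dp": [0.001,-0.001,-0.1],"rot": [0,0,-1.5],"jaw": -1}
    - {"dp": [0.001,-0.001,-0.13],"rot": [0,0,-1.5],"jaw": -1}
    - {"dp": [0.001,-0.001,-0.141],"rot": [0,0,-1.5],"jaw": -1}
    - {"dp": [0.001,-0.001,-0.141],"rot": [0,0,-1.5],"jaw": 1}
    - {"dp": [0.001,-0.001,-0.141],"rot": [0,0,-1.5],"jaw": 1}
    - {"dp": [0.001,-0.001,-0.141],"rot": [0,0,-1.5],"jaw": 1}
    - {"dp": [0.001,-0.001,-0.141],"rot": [0,0,-1.5],"jaw": 1}

```text
time: 8.6
tcp_pos: [0.4927, -0.3579, 0.0446]
tcp_rot: [3.137, -0.101, 0.004]
ft_force: [0.2, 0.2, -0.7]
width: 0.0629
grasp_force: 0.0
```

>>> play_rows:
  deltas:
    - {"dp": [0,0,0],"rot": [0,0,0],"jaw": 1}
    - {"dp": [0,0,0],"rot": [0,0,0],"jaw": 1}
    - {"dp": [0,0,0],"rot": [0,0,0],"jaw": 1}
    - {"dp": [0,0,0],"rot": [0,0,0],"jaw": 1}
    - {"dp": [0,0,0],"rot": [0,0,0],"jaw": 1}
    - {"dp": [0,0,0],"rot": [0,0,0],"jaw": 1}

```text
time: 9.2
tcp_pos: [0.4915, -0.3568, 0.0422]
tcp_rot: [3.14, -0.101, -0.0]
ft_force: [-0.9, -3.0, 1.5]
width: 0.0152
grasp_force: 1.2
```

>>> play_rows:
  deltas:
    - {"dp": [0,0,0],"rot": [0,0,0],"jaw": 1}
    - {"dp": [0,0,0],"rot": [0,0,0],"jaw": 1}
    - {"dp": [0,0,0.03],"rot": [0,0,0],"jaw": 1}
    - {"dp": [0,0,0.07],"rot": [0,0,0],"jaw": 1}
    - {"dp": [0,0,0.11],"rot": [0,0,0],"jaw": 1}
    - {"dp": [0,0,0.13],"rot": [0,0,0],"jaw": 1}

```text
time: 9.8
tcp_pos: [0.4926, -0.3577, 0.1761]
tcp_rot: [3.137, -0.101, 0.005]
ft_force: [0.6, 0.3, -2.3]
width: 0.0139
grasp_force: 30.0
```

Run:
```python
from h import *
im,d,W=grab("top"); v=W.reshape(-1,3); v=v[np.hypot(v[:,0]-.5594,v[:,1]-.05)<.11]
from scipy.optimize import least_squares
m=v[(v[:,2]>.039)&(v[:,2]<.046)&(np.hypot(v[:,0]-.5594,v[:,1]-.05)<.05)]
s=least_squares(lambda p:np.hypot(m[:,0]-p[0],m[:,1]-p[1])-p[2],[.5594,.05,.04],loss="soft_l1",f_scale=.002);print("mouth",len(m),s.x)
c=v[(v[:,2]>.055)];a=c[c[:,0]>.56];b=c[c[:,0]<.56]
ca=[cv2.minAreaRect(q[:,:2].astype(np.float32))[0] for q in (a,b)]
print(ca,np.mean(ca,0),np.degrees(np.arctan2(ca[0][1]-ca[1][1],ca[0][0]-ca[1][0])))
im,d,W=grab("side","s1.png")
```

```text
mouth 458 [0.55925108 0.04894813 0.04032287]
[(0.6290892958641052, 0.046133898198604584), (0.48969125747680664, 0.05178923159837723)] [0.55939028 0.04896156] -2.323197248083024
```

>>> play_rows:
  deltas:
    - {"dp": [0.007,0.045,0.01],"rot": [0,0,7.8],"jaw": 1}
    - {"dp": [0.015,0.09,0.01],"rot": [0,0,15.6],"jaw": 1}
    - {"dp": [0.022,0.135,0.01],"rot": [0,0,23.4],"jaw": 1}
    - {"dp": [0.03,0.18,0.01],"rot": [0,0,31.2],"jaw": 1}
    - {"dp": [0.037,0.225,0.01],"rot": [0,0,39],"jaw": 1}
    - {"dp": [0.045,0.27,0.01],"rot": [0,0,46.8],"jaw": 1}
    - {"dp": [0.052,0.315,0.01],"rot": [0,0,54.6],"jaw": 1}
    - {"dp": [0.059,0.355,0.01],"rot": [0,0,62],"jaw": 1}

```text
time: 10.7
tcp_pos: [0.549, 0.0007, 0.1796]
tcp_rot: [-2.737, -1.538, 0.005]
ft_force: [-0.3, -0.6, -2.3]
width: 0.0135
grasp_force: 30.0
```

>>> play_rows:
  deltas:
    - {"dp": [0.007,0.035,0],"rot": [0,0,0],"jaw": 1}
    - {"dp": [0.0085,0.05,0],"rot": [0,0,0],"jaw": 1}
    - {"dp": [0.0085,0.05,0],"rot": [0,0,0],"jaw": 1}
    - {"dp": [0.0085,0.05,-0.03],"rot": [0,0,0],"jaw": 1}
    - {"dp": [0.0085,0.05,-0.055],"rot": [0,0,0],"jaw": 1}
    - {"dp": [0.0085,0.05,-0.065],"rot": [0,0,0],"jaw": 1}
    - {"dp": [0.0085,0.05,-0.065],"rot": [0,0,0],"jaw": 1}
    - {"dp": [0.0085,0.05,-0.065],"rot": [0,0,0],"jaw": 1}

```text
time: 11.5
tcp_pos: [0.5593, 0.0474, 0.1177]
tcp_rot: [2.744, 1.529, 0.0]
ft_force: [0.3, -1.3, -3.0]
width: 0.0136
grasp_force: 30.0
```

Run:
```python
from h import *
im,d,W=grab("wrist","w5.png")
o=bot.get_obs();M=R.from_rotvec(o["tcp_rot"]).as_matrix();print(o["tcp_pos"],np.degrees(np.arctan2(M[1,0],M[0,0])),M[:,2],o["ft_force"],np.degrees(o["joints"][5]))
v=W.reshape(-1,3); v=v[(np.hypot(v[:,0]-.5593,v[:,1]-.0493)<.1)]
c=v[(v[:,2]>.058)&(v[:,2]<.067)&(np.hypot(v[:,0]-.5593,v[:,1]-.0493)>.052)]
for q in (c[c[:,0]>.56],c[c[:,0]<.56]):
    if len(q)>20: print(len(q),cv2.minAreaRect(q[:,:2].astype(np.float32)))
```

```text
[0.55990981 0.0475358  0.11848704] 58.27204580595983 [ 1.84571533e-03 -2.25956308e-04 -9.99998271e-01] [ 0.93223717 -0.0304076  -2.27792109] 28.54729610842363
1919 ((0.6302428245544434, 0.047898370772600174), (0.026107080280780792, 0.03351206332445145), 0.13724681735038757)
302 ((0.49255073070526123, 0.06769561767578125), (0.011479539796710014, 0.02521567791700363), 61.31337356567383)
```

View pics/w5.png

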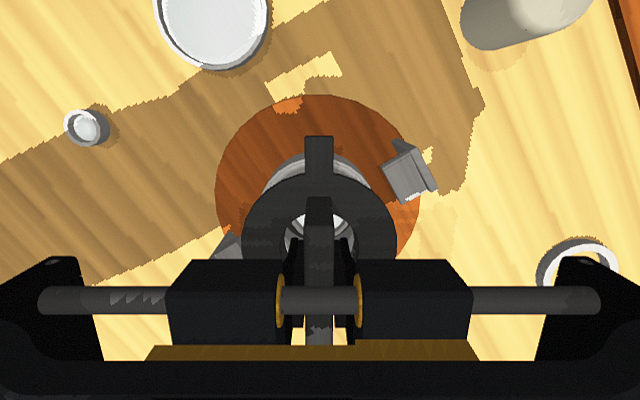

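The ring is level above the mouth with an ear pointing up at (318,150), in the gap clear of the claw at (405,175). I'll lower gently and watch the force.

>>> play_rows:
  deltas:
    - {"dp": [0,0.002,-0.01],"rot": [0,0,0],"jaw": 1}
    - {"dp": [0,0.002,-0.02],"rot": [0,0,0],"jaw": 1}
    - {"dp": [0,0.002,-0.028],"rot": [0,0,0],"jaw": 1}
    - {"dp": [0,0.002,-0.034],"rot": [0,0,0],"jaw": 1}
    - {"dp": [0,0.002,-0.037],"rot": [0,0,0],"jaw": 1}
    - {"dp": [0,0.002,-0.038],"rot": [0,0,0],"jaw": 1}
    - {"dp": [0,0.002,-0.039],"rot": [0,0,0],"jaw": 1}
    - {"dp": [0,0.002,-0.039],"rot": [0,0,0],"jaw": 1}

```text
time: 12.35
tcp_pos: [0.5592, 0.0502, 0.0785]
tcp_rot: [2.743, 1.531, 0.0]
ft_force: [0.2, 0.5, -1.5]
width: 0.0134
grasp_force: 30.0
```

>>> play_rows:
  deltas:
    - {"dp": [0,0,-0.001],"rot": [0,0,0],"jaw": 1}
    - {"dp": [0,0,-0.002],"rot": [0,0,0],"jaw": 1}
    - {"dp": [0,0,-0.002],"rot": [0,0,0],"jaw": 1}

```text
time: 12.65
tcp_pos: [0.5589, 0.0502, 0.0762]
tcp_rot: [2.743, 1.531, -0.0]
ft_force: [0.1, -0.1, -2.8]
width: 0.0137
grasp_force: 30.0
```

No contact yet, so I'll go down a little further.

>>> play_rows:
  deltas:
    - {"dp": [0,0,-0.001],"rot": [0,0,0],"jaw": 1}
    - {"dp": [0,0,-0.001],"rot": [0,0,0],"jaw": 1}

```text
time: 12.85
tcp_pos: [0.5591, 0.0502, 0.0761]
tcp_rot: [2.743, 1.531, -0.0]
ft_force: [-3.4, -0.0, 4.7]
width: 0.0135
grasp_force: 30.0
```

>>> play_rows:
  deltas:
    - {"dp": [0,0,-0.001],"rot": [0,0,0],"jaw": 1}
    - {"dp": [0,0,-0.001],"rot": [0,0,0],"jaw": 1}

```text
time: 13.05
tcp_pos: [0.5591, 0.0502, 0.0761]
tcp_rot: [2.743, 1.531, -0.0]
ft_force: [-8.5, 0.1, 12.2]
width: 0.0138
grasp_force: 30.0
```

>>> play_rows:
  deltas:
    - {"dp": [-0.001,0,0],"rot": [0,0,0],"jaw": 1}
    - {"dp": [-0.001,0,0],"rot": [0,0,0],"jaw": 1}

```text
time: 13.25
tcp_pos: [0.5591, 0.0502, 0.0761]
tcp_rot: [2.742, 1.53, 0.003]
ft_force: [-3.7, 0.9, 8.2]
width: 0.014
grasp_force: 30.0
```

The ring is seated at z 0.0761, which matches the expected height. Now I'll turn it clockwise.

>>> play_rows:
  deltas:
    - {"dp": [0,0,0.0005],"rot": [0,0,-3],"jaw": 1}
    - {"dp": [0,0,0.0005],"rot": [0,0,-8],"jaw": 1}
    - {"dp": [0,0,0.0005],"rot": [0,0,-13],"jaw": 1}
    - {"dp": [0,0,0.0005],"rot": [0,0,-18],"jaw": 1}
    - {"dp": [0,0,0.0005],"rot": [0,0,-23],"jaw": 1}
    - {"dp": [0,0,0.0005],"rot": [0,0,-28],"jaw": 1}
    - {"dp": [0,0,0.0005],"rot": [0,0,-33],"jaw": 1}
    - {"dp": [0,0,0.0005],"rot": [0,0,-36],"jaw": 1}

```text
time: 14.05
tcp_pos: [0.5594, 0.0501, 0.0761]
tcp_rot: [3.082, 0.603, 0.005]
ft_force: [0.1, 0.2, 4.4]
width: 0.0136
grasp_force: 30.0
```

>>> play_rows:
  deltas:
    - {"dp": [0,0,0],"rot": [0,0,-4],"jaw": 1}
    - {"dp": [0,0,0],"rot": [0,0,-8],"jaw": 1}
    - {"dp": [0,0,0],"rot": [0,0,-12],"jaw": 1}
    - {"dp": [0,0,0],"rot": [0,0,-16],"jaw": 1}
    - {"dp": [0,0,0],"rot": [0,0,-20],"jaw": 1}
    - {"dp": [0,0,0],"rot": [0,0,-23],"jaw": 1}
    - {"dp": [0,0,0],"rot": [0,0,-25],"jaw": 1}
    - {"dp": [0,0,0],"rot": [0,0,-25],"jaw": 1}

```text
time: 14.85
tcp_pos: [0.5594, 0.0501, 0.0761]
tcp_rot: [3.141, -0.074, 0.005]
ft_force: [0.6, -0.7, 5.7]
width: 0.014
grasp_force: 30.0
```

Run:
```python
from h import *
im,d,W=grab("wrist","w6.png")
o=bot.get_obs();M=R.from_rotvec(o["tcp_rot"]).as_matrix();print(o["tcp_pos"],np.degrees(np.arctan2(M[1,0],M[0,0])),o["ft_force"],o["ft_torque"],o["width"])
v=W.reshape(-1,3);b=v[(v[:,2]>.085)&(v[:,2]<.1)&(np.hypot(v[:,0]-.559,v[:,1]-.05)<.04)]
print(len(b),cv2.minAreaRect(b[:,:2].astype(np.float32)))
```

```text
[0.55944495 0.05011403 0.07612093] -2.6412639240281655 [ 1.78985889 -0.02460686  6.00921383] [0.01970997 0.15415226 0.01944323] 0.013732735018106878
3589 ((0.560939610004425, 0.05314513295888901), (0.033921223133802414, 0.06607388705015182), 73.90512084960938)
```

View pics/w6.png

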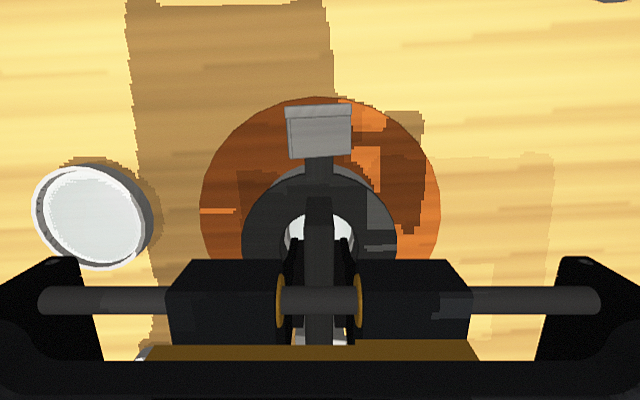

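The ear at (318,165) passes under the middle of the claw at (319,132), and yaw is -2.6° against -2.3° for home. I'll release and retreat.

>>> play_rows:
  deltas:
    - {"dp": [0,0,0.001],"rot": [0,0,0],"jaw": -1}
    - {"dp": [0,0,0.001],"rot": [0,0,0],"jaw": -1}
    - {"dp": [0,0,0.001],"rot": [0,0,0],"jaw": -1}
    - {"dp": [0,0,0.001],"rot": [0,0,0],"jaw": -1}
    - {"dp": [0,0,0.02],"rot": [0,0,0],"jaw": -1}
    - {"dp": [0,0,0.05],"rot": [0,0,0],"jaw": -1}
    - {"dp": [0,0,0.09],"rot": [0,0,0],"jaw": -1}
    - {"dp": [0,0,0.13],"rot": [0,0,0],"jaw": -1}

```text
time: 15.7
tcp_pos: [0.5573, 0.0502, 0.2053]
tcp_rot: [-3.141, 0.073, 0.003]
ft_force: [0.7, 0.0, 0.3]
width: 0.0698
grasp_force: 0.0
```

>>> play_rows:
  deltas:
    - {"dp": [0,-0.05,0.01],"rot": [0,0,0],"jaw": -1}
    - {"dp": [0,-0.1,0.01],"rot": [0,0,0],"jaw": -1}
    - {"dp": [0,-0.15,0.01],"rot": [0,0,0],"jaw": -1}
    - {"dp": [0,-0.2,0.01],"rot": [0,0,0],"jaw": -1}
    - {"dp": [0,-0.25,0.01],"rot": [0,0,0],"jaw": -1}
    - {"dp": [0,-0.25,0.01],"rot": [0,0,0],"jaw": -1}

```text
time: 16.3
tcp_pos: [0.5572, -0.2057, 0.2146]
tcp_rot: [3.138, -0.083, -0.0]
ft_force: [-0.0, 0.7, 0.2]
width: 0.0868
grasp_force: 0.0
```

Run:
```python
from h import *
im,d,W=grab("top")
cv2.imwrite("pics/t6.png",cv2.resize(im[120:222,236:338],None,fx=5,fy=5)[:,:,::-1])
v=W.reshape(-1,3);v=v[np.hypot(v[:,0]-.559,v[:,1]-.05)<.05]
b=v[(v[:,2]>.085)&(v[:,2]<.11)];print(len(b),cv2.minAreaRect(b[:,:2].astype(np.float32)),np.median(b,0))
f=v[(v[:,2]>.042)&(v[:,2]<.056)];A=np.c_[f[:,:2]-[.559,.05],np.ones(len(f))];print(len(f),np.linalg.lstsq(A,f[:,2],rcond=None)[0],bot.get_obs()["tcp_pos"])
```

```text
230 ((0.558169960975647, 0.049485959112644196), (0.014234037138521671, 0.06733936071395874), 86.9853286743164) [0.55788278 0.04954762 0.09467861]
1061 [-0.00153741  0.00094031  0.04973979] [ 0.55736105 -0.20299968  0.21436059]
```

View pics/t6.png

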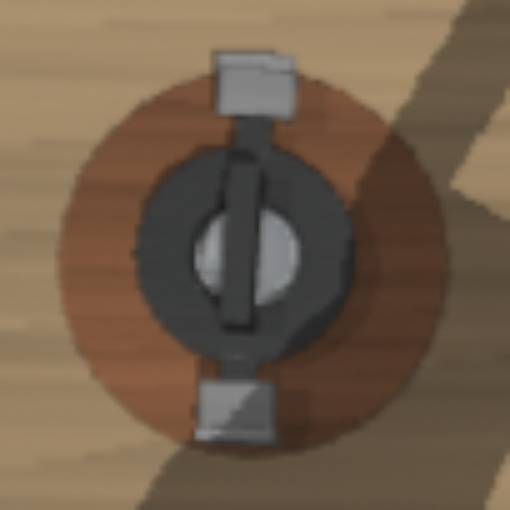

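The ring is level and home: both ears are under the claws at (255,130) and (238,370), and the lens shows flat through the opening.

```bash
python3 -c "
from station import bot
print(bot.hand_in())"
```

```text
the job is handed in; nothing more can be done
None
```

The job is handed in: the middle-sized lens lies flat on the barrel's seat, and the retaining ring is turned home with both ears under the claws and released, with the last move ending at 16.3 s of the 45 s allowed.

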